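# Find the full-depth well of a dry block with a depth gauge

### The arm

A 6-joint arm with a two-finger parallel gripper is mounted at the origin on a cart in front of the work surface, level with it; the furniture and walls round the work are solid. World frame = base frame: x ahead of the robot, y to its left, z up, the work surface at z = 0. Lengths are in mm, angles in rad, forces in N, time in s.
With the tool pointing down it reaches from about 275 to 975 mm from the base axis. Payload 8.4 kg.
Tool frame: the origin (TCP) lies at the very end of the fingers, on their centre line; the grasp point (between the pads) lies 19 mm behind it; z points along the fingers, y is the direction in which the jaws open and shut (so a half turn about z gives the same grasp; the last joint's range is limited). The gripper opens to 92 mm and grips with 3 to 60 N. Pads are 20 mm wide; open, the fingers measure 128 mm over their backs; the gripper's body (75 mm by 189 mm) begins 69 mm behind the grasp point.
Start: joints at [1.252, 0.353, 1.633, -0, 1.155, -0.002], TCP at [194.703, 593.901, 214.583] pointing down, gripper open.
Joint ranges: [-2.63, 2.63], [-0.92, 2.1], [0.06, 2.66], [-1.3, 4.44], [0, 2.69], [-3.02, 3.02]. Speed limits (rad/s): [2.22, 2.22, 2.79, 3.14, 3.14, 3.14].

### API

Orientations are given as a unit quaternion [x, y, z, w].
In Python, from cell import robot, eyes, spot_in gives the robot as it stands.
- The arm moves only by the tool jog_arm, never from a script. Its argument "motion" is text: rows parted by semicolons, each of 7 numbers parted by spaces: the turn, a rotation vector about the world's x, y, z in degrees, then the shift along the world's x, y, z in cm, then the gripper's target within -1 to 1 (fully open at 1, half-way at 0, shut at -1). A call has 1 to 5 rows; each row is the pose to reach, as a shift and turn from the pose commanded when the call began; what a row does not reach only later rows make up. A row lasts 1/12 s, in which the tool goes at most 41.7 mm and 7.16 degrees, less where a joint would pass 70% of its speed; a pose out of reach is approached as far as the arm can. A call with a gripper value outside its range is refused whole. The fingers move at their own pace and stop on an object; the grip force is fixed at half the most. Time passes only in rows, so rows that repeat a pose let the fingers close. It gives the time, the measured TCP pose, the force and the opening at its end, in the units of the state.
- robot.read_state(): the state, without advancing time (a new reading comes with each control period).
- eyes.grab_frame(name): name is "scene" or "top"; returns a dict with "color" (480x640x3 uint8, red, green, blue), "K" (3x3 intrinsics, pixels), "dist_coeffs" ([k1, k2, p1, p2, k3] as OpenCV has them; the pictures are not rectified), "extrinsics" (4x4, takes a point from world to camera coordinates). Camera axes: x right, y down, z forward; pixel columns grow to the right and rows downward; lengths in mm; the calibration is good to about 2 mm. A picture is of the moment at which its call begins. There is no depth.
- robot.close_job(): hands the job in, once; it reports no verdict.
Trained networks look in the newest picture that a camera, given by its name, has taken for a name from the list of things; names that differ only in an ending like _2 or _b are one class to them, and where a whole thing is asked for, a point or a joint stands for the part that bears it (a point fixed in the world has none). Each returns a list of dicts, best first, with "conf" (0 to 1); they miss things now and then, are a little off and sometimes report something else, mostly with a low value. They report only what shows in the picture. A call takes as long as a camera call. They do not tell look-alikes from the thing itself.
- spot_in(camera, label): "location" ([x, y, z] in mm, in world coordinates, good to about 4 mm: the middle of the surface that is visible of it).
The state is a dict: "clock": time; "joints": joint angles; "qd": joint speeds; "effort": joint torques, N m; "ee_pos": TCP position; "tool_rot": TCP orientation; "contact_force": force on the tool from outside, world axes, zero at the start; "moment": the same for the moment, N m; "opening": opening from 0.0 (shut) to 1.0 (fully open).
Only numpy, scipy, OpenCV 4.12 (cv2) and the standard library are available. Lean on these libraries where they do the work, as an engineer would, in place of code of your own. Each camera call takes 0.05 s, during which the arm holds its last target.

### The job

One of the three wells in the aluminium dry block is clear to its full depth; the other two still have a spacer plug at the bottom. Take the depth gauge by its handle out of its stand, probe the wells by gently lowering the rod until it bottoms (the collar on the block's top reads the depth), and leave the gauge standing upright in the middle of the full-depth well, clear of its sides, with its foot pressed down to the bottom and its collar resting on the block's top. Never press the foot with more than 20 N, and leave the other things where they are.

Things in the scene. Friction and masses are not known exactly. Their poses are not given: they have to be found in the camera images.
- gauge_grip (a point): centre (half-way up) of the black cylindrical handle of the depth gauge, 16 mm diameter, 46 mm long; a 19 mm wide cap on top of the handle ends 30 mm above this point. z points up along the rod; the rod's lower end (the foot) is 113 mm below this point. The handle is cushioned: pressed down, it gives on the rod against a spring (3 N to start, then 4 N per mm, hard stop after 6 mm) and springs back. The gauge weighs about 0.12 kg in all and is round about its z axis
- gauge_rod (a joint): how far the rod's foot stands out below the collar's underside, in m: with the collar on the block's top and the foot on a well's floor this is the well's depth. 0.014 to 0.022 at the start, stops at 0.068. The rod slides in the collar with a friction of about 3 N and stays where it is left: its weight does not move it, so once the collar is on the block the rod must be pushed down against 3 N, until the floor stops it and the force rises further
- gauge: the steel collar of the depth gauge: a disc of 36 mm diameter (24 mm in its upper half), 16 mm high, on the rod. Origin: centre of its underside, z up along the rod
- gauge_foot: the foot, the lower end of the 8 mm steel rod. Origin: centre of its lowest face, z up along the rod. The wells are 4 mm wider all round than the rod. The foot bears at most 20 N
- gauge_stand: grey fixed holder in which the gauge stands upright at the start: a 70x70 mm base and a 46 mm square post 50 mm high with an 18 mm hole from above, 34 mm deep; the collar lies on the post's top. Origin: centre of its underside on the table
- dry_block: fixed dry block: grey base 100x190 mm, 19 mm high, with an aluminium block 60x150 mm on it whose flat top is 80 mm above the table. Three wells stand in a row along its y axis, 46 mm apart. Origin: centre of its underside on the table, z up
- well_1 (a point): centre of the mouth of a well, at the block's top (at y = -46 mm in the block's frame). All three wells are straight vertical holes of 16 mm diameter, alike from outside; which one is clear differs from start to start. The clear one is 46 to 60 mm deep, the plugged ones 24 to 36 mm deep
- well_2 (a point): centre of the mouth of the middle well, at the block's top (at y = 0 in the block's frame)
- well_3 (a point): centre of the mouth of a well, at the block's top (at y = +46 mm in the block's frame)
- dropper: bystander: small white bottle with a ribbed cap, 30 mm wide, 62 mm high. Origin: centre of its underside
- tape_roll: bystander: fixed, roll of tape lying flat, 58 mm wide, 19 mm high. Origin: centre of its underside
- beaker: bystander: fixed, beaker, 56 mm wide, 69 mm high. Origin: centre of its underside
- bottle: bystander: brown bottle with a white cap, 44 mm wide, 85 mm high. Origin: centre of its underside
- petri: bystander: petri dish, 92 mm wide, 15 mm high. Origin: centre of its underside
- rack: bystander: fixed, rack with small tubes, 62x105 mm, 42 mm high. Origin: centre of its underside. It stands in front of the tall incubator cabinet that fills the left of the table (x over 0.48 m, y over 0.3 m; keep the arm clear of it).
- timer: bystander: bench timer, 72x62 mm, 18 mm high. Origin: centre of its underside
- case: bystander: fixed, small metal case, 70x118 mm, 44 mm high. Origin: centre of its underside
Not all that is in view belongs to the job. There is more than one size of the gauge; the one meant has the size given above.

How it is judged:
By the outcome, as a careful person would: the job done as asked, in the order asked, and still so for the second after the job is handed in, with the robot touching nothing.
It also fails if it takes over 61 s, if anything falls off the work surface, if the arm or the gripper's body presses on something with over 40 N, if the wrist force passes 120 N, or if a joint passes its speed limit or range.

## Working session

There is one attempt and no reset: what is moved stays moved. The work goes in short steps, Python scripts to look and compute and a tool call to move; the robot and the scene stay as the last step left them, time stands still between calls to the robot, and variables do not carry over. Pictures are saved under pics/ and viewed, and the job is handed in when it is done.

Besides the shell and the picture viewer there is one more tool, called as name(argument=value, ...) on one line, values as JSON. jog_arm: Moves the arm, as the interface text tells. Its arguments: {"type":"object","properties":{"motion":{"type":"string"}},"required":["motion"]}

```bash
mkdir -p pics; ls; python3 - <<'E'
from cell import robot, eyes, spot_in
import cv2, numpy as np
s=robot.read_state(); print(s)
for n in ("scene","top"):
    f=eyes.grab_frame(n); cv2.imwrite(f"pics/{n}0.png",f["color"][:,:,::-1])
    np.savez(f"cal_{n}.npz",K=f["K"],d=f["dist_coeffs"],E=f["extrinsics"])
    print(n,f["K"],f["dist_coeffs"],f["extrinsics"])
    for l in ("gauge","gauge_grip","gauge_foot","gauge_stand","dry_block","well_1"):
        print(n,l,[(np.round(d["location"],1).tolist(),round(d["conf"],2)) for d in spot_in(n,l)][:4])
E
```

```text
pics
{'clock': 0.0, 'joints': array([ 1.25160327e+00,  3.53633540e-01,  1.63411182e+00,  7.76164591e-06,
        1.15521188e+00, -2.37140436e-03]), 'qd': array([ 0.00082291, -0.00110787,  0.00026229,  0.00086089, -0.00057422,
       -0.00034432]), 'effort': array([ 1.37347756e-04, -5.93819976e+01, -3.34224451e+01,  6.96457014e-02,
        2.32136127e-02, -1.26863624e-04]), 'ee_pos': array([194.54468656, 593.43625921, 213.88237078]), 'tool_rot': array([ 1.57750642e-01,  9.87478744e-01, -6.72928163e-04, -1.12732742e-04]), 'contact_force': array([ 0.87949928, -0.21195894,  0.42127044]), 'moment': array([0.02230889, 0.02604033, 0.00845724]), 'opening': 1.001447723400348}
scene [[517.18112426   0.         307.45669679]
 [  0.         517.18112426 237.94598805]
 [  0.           0.           1.        ]] [-0.06519303  0.          0.          0.          0.        ] [[ 8.53173287e-01 -5.21280409e-01  1.90283402e-02 -4.93706539e+02]
 [-2.19511640e-01 -3.91885445e-01 -8.93443024e-01  1.69107946e+02]
 [ 4.73191274e-01  7.58084780e-01 -4.48773311e-01  1.18154963e+03]
 [ 0.00000000e+00  0.0000000
[... 624 characters left out ...]
     0.         0.         0.        ] [[ 1.17372912e-02 -9.99810120e-01  1.55550758e-02 -1.62876619e+02]
 [-9.93640541e-01 -1.34042206e-02 -1.11798042e-01  5.07574039e+02]
 [ 1.11985318e-01 -1.41439478e-02 -9.93609197e-01  1.79872203e+03]
 [ 0.00000000e+00  0.00000000e+00  0.00000000e+00  1.00000000e+00]]
top gauge [([610.0, -568.2, 19.4], 0.78), ([478.8, -311.5, 69.2], 0.7), ([401.0, -75.2, 20.9], 0.56)]
top gauge_grip [([407.3, -73.4, 198.8], 0.55)]
top gauge_foot []
top gauge_stand [([474.3, -306.0, 4.4], 0.61)]
top dry_block [([482.9, -310.5, 172.9], 0.67), ([546.6, 26.8, 70.8], 0.63), ([536.9, -187.3, 59.7], 0.56), ([406.6, -172.8, 13.5], 0.43)]
top well_1 [([542.5, 21.7, 73.4], 0.75)]
```

View pics/scene0.png

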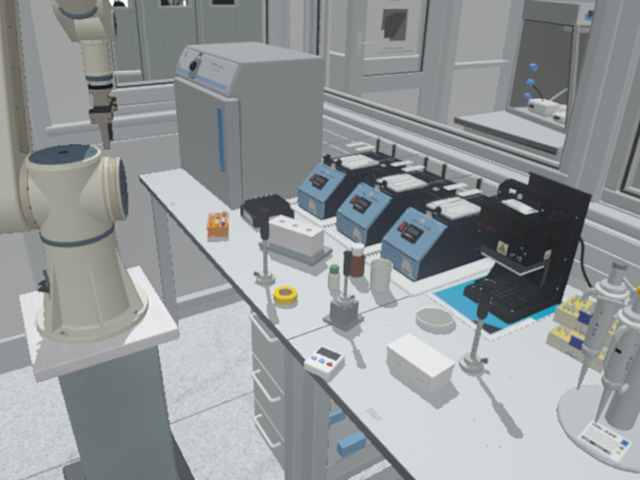

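View pics/top0.png

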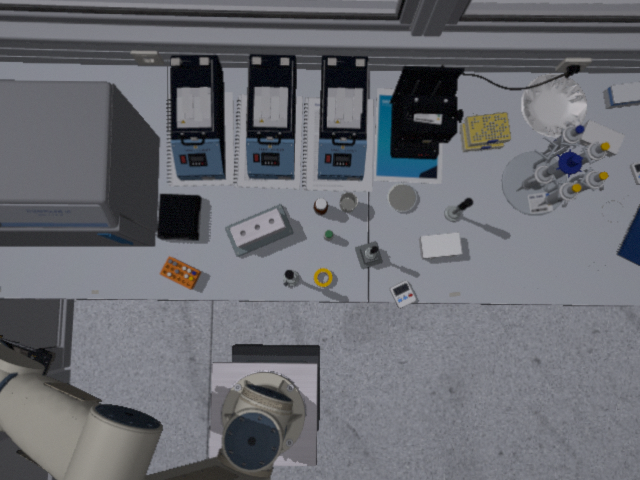

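The top view shows the stand with its gauge near px (369,254) and the dry block with three wells near (260,229). In the scene view the gauge in the stand is at about (346,280). The look-alikes, at top px (290,277) and (458,210), stand on small feet. I'll zoom in on the stand and block.

```bash
python3 - <<'E'
import cv2
t=cv2.imread("pics/top0.png"); s=cv2.imread("pics/scene0.png")
def crop(im,x,y,w,h,k): return cv2.resize(im[y:y+h,x:x+w],None,fx=k,fy=k,interpolation=cv2.INTER_CUBIC)
cv2.imwrite("pics/c1.png",crop(t,220,195,80,70,8))
cv2.imwrite("pics/c2.png",crop(t,340,225,80,70,8))
cv2.imwrite("pics/c3.png",crop(s,310,235,80,100,6))
cv2.imwrite("pics/c4.png",crop(s,245,200,100,80,7))
E
```

```text
(no output)
```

View pics/c1.png

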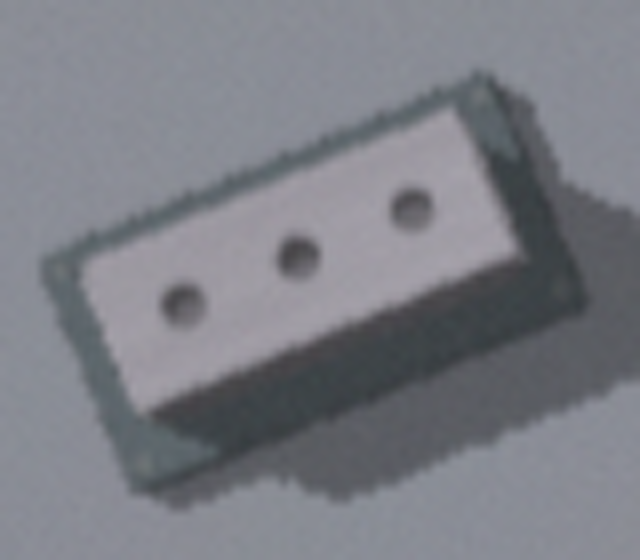

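View pics/c2.png

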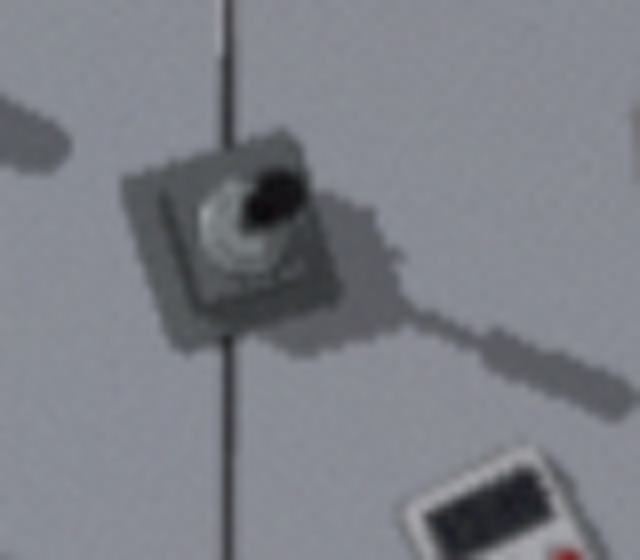

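View pics/c3.png

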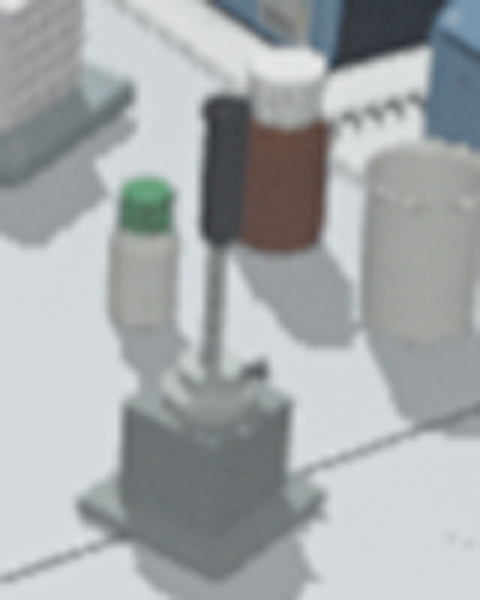

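View pics/c4.png

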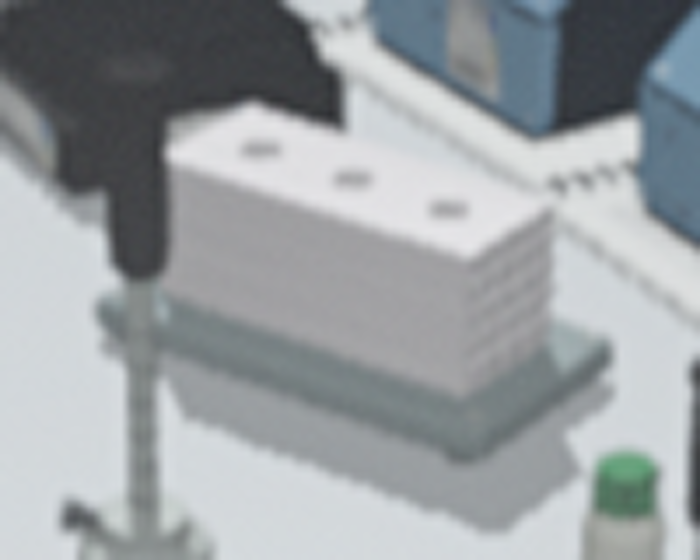

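```bash
cat > h.py <<'E'
import numpy as np, cv2
from scipy.optimize import least_squares
C={n:np.load(f"cal_{n}.npz") for n in ("scene","top")}
def proj(n,P):
    c=C[n]; r=cv2.Rodrigues(c["E"][:3,:3])[0]
    return cv2.projectPoints(np.asarray(P,float).reshape(-1,1,3),r,c["E"][:3,3],c["K"],c["d"])[0][:,0]
def back(n,uv,z):
    c=C[n]; p=cv2.undistortPoints(np.asarray(uv,float).reshape(-1,1,2),c["K"],c["d"])[:,0]
    R=c["E"][:3,:3];t=c["E"][:3,3]; o=-R.T@t
    d=np.c_[p,np.ones(len(p))]@R
    return o+d*((z-o[2])/d[:,2])[:,None]
def tri(uvs):
    return least_squares(lambda P:np.concatenate([proj(n,P)[0]-uv for n,uv in uvs]),[500,0,80]).x
def unc(xy,k,x0,y0): xy=np.asarray(xy,float); return (xy+.5)/k-.5+[x0,y0]
E
python3 - <<'E'
from h import *
wt=unc([(184,304),(299,257),(411,208)],8,220,195); ws=unc([(262,149),(353,178),(450,208)],7,245,200)
print(back("top",wt,80)); print(back("scene",ws,80))
for a,b in zip(wt,ws): print(tri([("top",a),("scene",b)]))
ct=unc([(283,185)],8,340,225)[0]; cs=unc([(228,102)],6,310,235)[0]
print("cap tri",tri([("top",ct),("scene",cs)]), back("top",[ct],175),back("scene",[cs],175))
print("handle bottom", back("scene",unc([(219,243)],6,310,235),122))
# stand post top corners in top: 
print(back("top",unc([(168,183),(285,133),(338,295),(200,312)],8,340,225),50))
print("collar",back("top",unc([(247,225)],8,340,225),56),back("scene",unc([(208,400)],6,310,235),55))
E
```

```text
[[535.81799173  67.44554849  80.        ]
 [554.05001708  25.23232672  80.        ]
 [573.07740705 -16.00118638  80.        ]]
[[536.51024234  71.19409859  80.        ]
 [554.70935516  29.81493313  80.        ]
 [573.91639318 -12.17545429  80.        ]]
[535.05669001  67.49132435  81.86367271]
[552.97349315  25.42323318  82.27403372]
[572.22721343 -15.83073425  81.9855557 ]
cap tri [ 483.42688876 -314.6968808   176.43670485] [[ 485.60873329 -316.15228583  175.        ]] [[ 483.70933732 -312.12729154  175.        ]]
handle bottom [[ 478.67805429 -318.60586512  122.        ]]
[[ 499.30367868 -286.50733607   50.        ]
 [ 518.94062614 -330.76667391   50.        ]
 [ 457.67560101 -350.82493122   50.        ]
 [ 450.55613776 -298.75340551   50.        ]]
collar [[ 483.14896843 -315.8102557    56.        ]] [[ 478.05771936 -318.65727504   55.        ]]
```

jog_arm(motion="0 0 0 1.2 -3.7 1.5 1; 0 0 0 2.4 -7.4 3 1; 0 0 0 3.6 -11.2 4 1; 0 0 0 4.8 -15.2 4.5 1; 0 0 0 6 -19 4.5 1")

```text
clock: 1.12
ee_pos: [255.1, 402.7, 260.8]
tool_rot: [0.157, 0.988, 0.001, 0.0]
contact_force: [1.1, 0.2, 0.1]
opening: 1.001
```

jog_arm(motion="0 0 0 1.2 -3.8 0 1; 0 0 0 2.4 -7.6 0 1; 0 0 0 3.6 -11.4 0 1; 0 0 0 4.8 -15.2 0 1; 0 0 0 6 -19 0 1")

```text
clock: 1.53
ee_pos: [314.7, 212.2, 259.8]
tool_rot: [0.157, 0.988, 0.0, 0.0]
contact_force: [1.0, 0.4, -0.1]
opening: 1.0
```

jog_arm(motion="0 0 0 1.2 -3.8 0 1; 0 0 0 2.4 -7.6 0 1; 0 0 0 3.6 -11.4 0 1; 0 0 0 4.8 -15.2 0 1; 0 0 0 6 -19 0 1")

```text
clock: 1.95
ee_pos: [374.9, 22.0, 260.1]
tool_rot: [0.158, 0.987, 0.0, 0.001]
contact_force: [1.5, 0.6, 0.2]
opening: 1.003
```

jog_arm(motion="0 0 0 1.2 -3.8 0 1; 0 0 0 2.4 -7.6 0 1; 0 0 0 3.6 -11.4 0 1; 0 0 0 4.8 -15.2 0 1; 0 0 0 6 -19 0 1")

```text
clock: 2.37
ee_pos: [434.9, -168.4, 259.8]
tool_rot: [0.158, 0.987, -0.0, 0.0]
contact_force: [0.8, 0.9, -0.6]
opening: 1.001
```

jog_arm(motion="0 0 0 1.2 -3.6 0 1; 0 0 0 2.4 -7.2 0 1; 0 0 0 3.6 -10.8 0 1; 0 0 0 4.8 -14.6 0 1; 0 0 0 4.8 -14.6 -3 1")

```text
clock: 2.78
ee_pos: [487.5, -320.0, 234.3]
tool_rot: [0.159, 0.987, -0.003, 0.005]
contact_force: [-0.2, -0.4, 0.1]
opening: 1.002
```

```bash
cat > snap.py <<'E'
import sys
from cell import robot,eyes
from h import *
def snap(tag, boxes):
    # boxes: {cam:(x,y,w,h,k)}
    for n,(x,y,w,h,k) in boxes.items():
        f=eyes.grab_frame(n)["color"][:,:,::-1].copy(); cv2.imwrite(f"pics/{n}_{tag}_full.png",f)
        cv2.imwrite(f"pics/{n}_{tag}.png",cv2.resize(f[y:y+h,x:x+w],None,fx=k,fy=k,interpolation=cv2.INTER_CUBIC))
    s=robot.read_state(); print(s["clock"],np.round(s["ee_pos"],1),np.round(s["tool_rot"],4),np.round(s["contact_force"],2),round(s["opening"],3))
E
python3 - <<'E'
from snap import *
snap("a",{"scene":(290,160,130,180,4),"top":(310,190,110,100,6)})
E
```

```text
2.8833 [ 480.8 -312.3  225.9] [ 0.1588  0.9873  0.0012 -0.0027] [-0.62  1.39 -1.06] 0.999
```

View pics/scene_a.png

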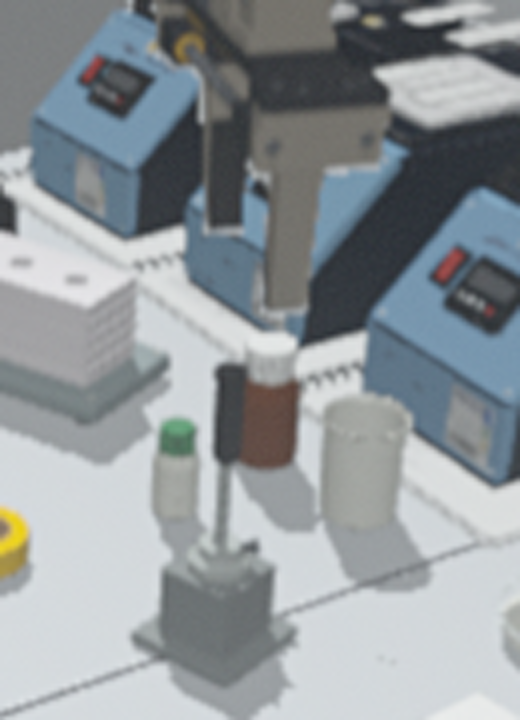

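View pics/top_a.png

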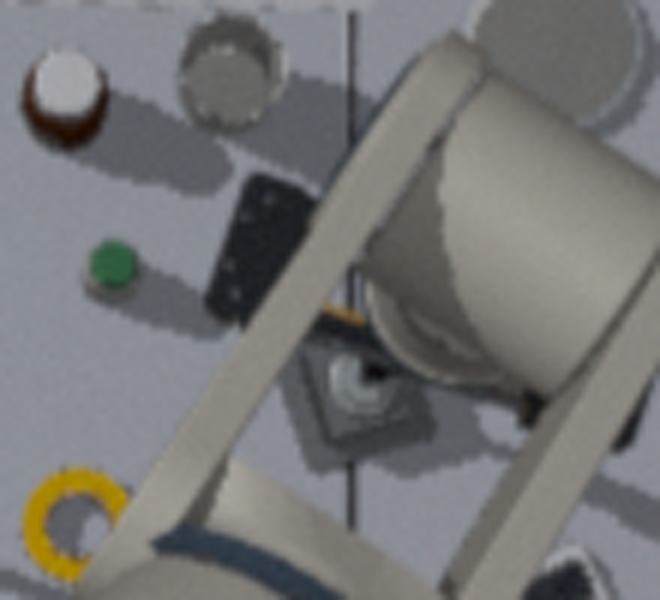

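```bash
python3 - <<'E'
from h import *
p=np.array([480.8,-312.3,225.9]) ; d=np.array([.314,.949,0])
for s in (46,55,64,-46,-55,-64,0):
    print(s,(proj("scene",p+s*d)[0]-[290,160])*4+2,(proj("top",p+s*d)[0]-[310,190])*6+3)
E
python3 - <<'E'
import cv2
f=cv2.imread("pics/scene_a_full.png");cv2.imwrite("pics/a2.png",cv2.resize(f[155:305,320:400],None,fx=8,fy=8,interpolation=cv2.INTER_CUBIC)[:600])
E
```

```text
46 [208.02419533 246.47868302] [300.79756938 314.82981778]
55 [203.30029976 239.61410097] [282.07824132 308.41337595]
64 [198.64161912 232.84483677] [263.36508829 301.99878629]
-46 [260.38937809 322.6114053 ] [492.54033785 380.5384618 ]
-55 [265.94682562 330.695333  ] [511.3393835  386.97924949]
-64 [271.58878098 338.9029859 ] [530.14646705 393.42252586]
0 [233.23836229 283.12843894] [396.5761778  347.65580626]
```

View pics/a2.png

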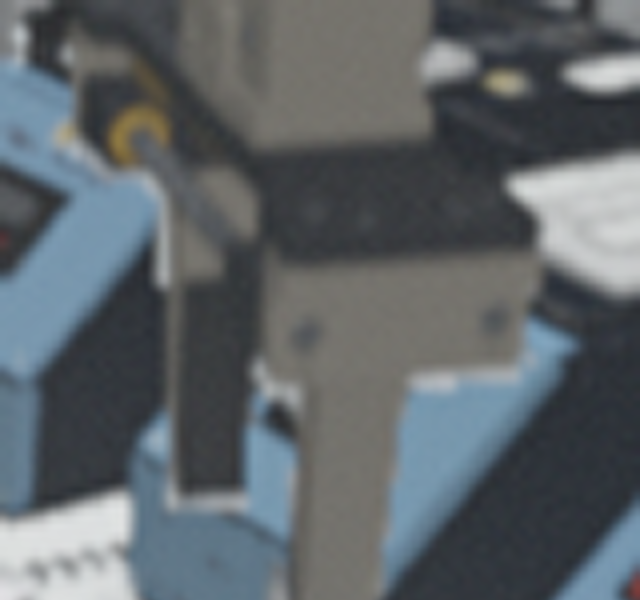

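```bash
python3 - <<'E'
from snap import *
snap("b",{"scene":(320,155,80,120,6)})
p=np.array(robot.read_state()["ee_pos"]) ; d=np.array([.314,.949,0]); e=np.array([.949,-.314,0])
for s in (46,64,-46,-64,0):
    print(s,*[np.round((proj("scene",p+s*d+q*e)[0]-[320,155])*6+3,1) for q in (-10,10)])
E
```

```text
2.9333 [ 481.2 -311.5  227.7] [ 0.1583  0.9874  0.0011 -0.0022] [-0.03  0.79 -0.25] 0.999
46 [105.  396.4] [158.6 392. ]
64 [ 91.3 375.9] [144.2 371.7]
-46 [181.7 510.6] [239.  505.4]
-64 [198.1 535. ] [256.2 529.7]
0 [141.9 451.4] [197.3 446.6]
```

View pics/scene_b.png

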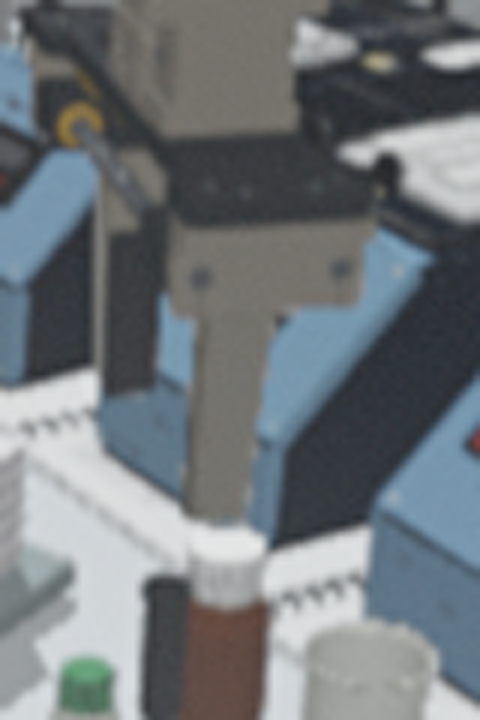

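jog_arm(motion="0 0 0 0.1 0 -3 1; 0 0 0 0.1 0 -6 1; 0 0 0 0.1 0 -8.5 1; 0 0 0 0.1 0 -10.2 1; 0 0 0 0.1 0 -10.2 1")

```text
clock: 3.35
ee_pos: [482.0, -309.9, 125.6]
tool_rot: [0.157, 0.988, 0.001, -0.002]
contact_force: [-0.7, -0.4, -0.1]
opening: 1.0
```

```bash
python3 - <<'E'
from snap import *
snap("c",{"scene":(310,200,80,130,5),"top":(330,215,90,80,7)})
E
```

```text
3.45 [ 484.  -311.4  128.8] [0.1573 0.9876 0.     0.    ] [ 0.3  -1.25  1.4 ] 1.003
```

View pics/scene_c.png

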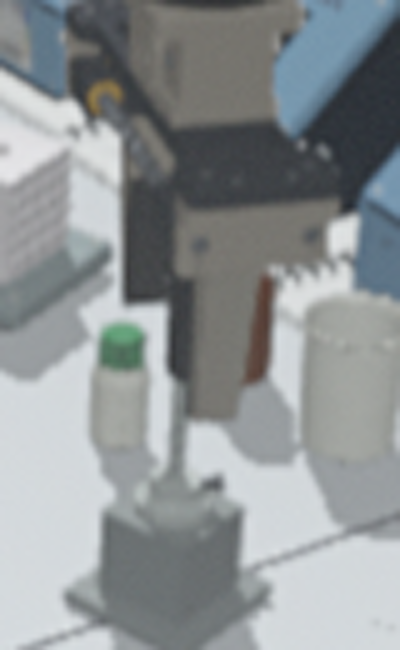

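View pics/top_c.png

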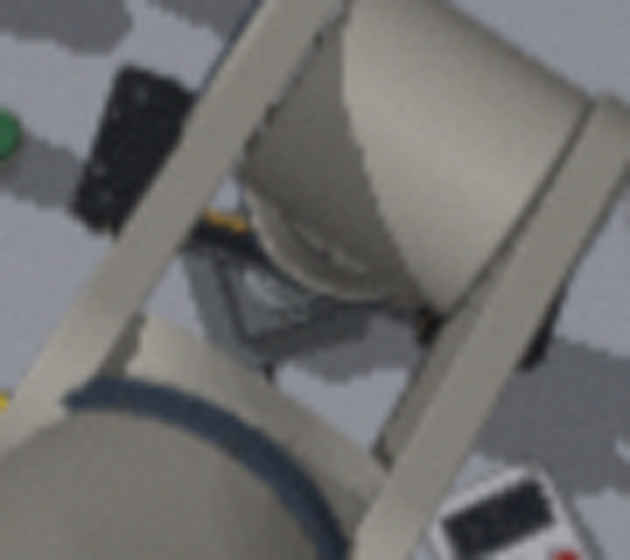

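```bash
python3 - <<'E'
from snap import *
p=np.array(robot.read_state()["ee_pos"]); print(p)
for q in (p,p+[0,0,-5],p+[8,0,0],p+[0,8,0]): print((proj("scene",q)[0]-[310,200])*5+2)
d=np.array([.314,.949,0])
print((proj("scene",p+46*d)[0]-[310,200])*5+2,(proj("scene",p-64*d)[0]-[310,200])*5+2)
# gauge model at candidate
for g in ([482,-315],[484,-314],[486,-313]):
    print(g,(proj("scene",[[*g,50],[*g,66],[*g,123],[*g,176]])-[310,200])*5+2, (proj("top",[[*g,50],[*g,66],[*g,123],[*g,176]])-[340,225])*8+4)
E
```

```text
[ 483.98792111 -311.43964027  128.76064685]
[183.71865709 353.43887951]
[183.10314323 363.42692136]
[198.79456467 348.83513361]
[173.0813486  345.35908502]
[153.73553973 302.57480452] [229.12905138 430.49608081]
[482, -315] [[175.20531898 511.22181586]
 [177.09672986 480.93392958]
 [184.00816171 369.74698807]
 [190.68455032 261.56911706]] [[243.70707396 230.0509922 ]
 [248.09745665 225.91475126]
 [264.39308072 210.56297989]
 [280.53117609 195.36048855]]
[484, -314] [[177.5918508  508.8844346 ]
 [179.49558214 478.62603213]
 [186.45155645 367.55341049]
 [193.17026382 259.49581704]] [[241.07177884 224.74661914]
 [245.43824225 220.56379354]
 [261.64500877 205.03919088]
 [277.69498599 189.66565559]]
[486, -313] [[179.97130555 506.5538755 ]
 [181.88726832 476.32492761]
 [188.88745738 365.36648655]
 [195.64816368 257.42898581]] [[238.43717995 219.44354472]
 [242.77973699 215.21415649]
 [258.897695   199.51680575]
 [274.85960438 183.97231114]]
```

jog_arm(motion="0 0 0 0 0 0 0; 0 0 0 0 0 0 -0.6; 0 0 0 0 0 0 -0.8; 0 0 0 0 0 0 -0.9; 0 0 0 0 0 0 -1")

```text
clock: 3.87
ee_pos: [484.0, -312.3, 128.2]
tool_rot: [0.158, 0.987, -0.0, 0.0]
contact_force: [-0.2, 0.7, -0.1]
opening: 0.66
```

jog_arm(motion="0 0 0 0 0 0 -1; 0 0 0 0 0 0 -1; 0 0 0 0 0 0 -1; 0 0 0 0 0 0 -1; 0 0 0 0 0 0 -1")

```text
clock: 4.28
ee_pos: [483.6, -312.1, 127.5]
tool_rot: [0.158, 0.987, 0.0, -0.0]
contact_force: [-0.0, -0.6, 0.7]
opening: 0.299
```

```bash
python3 - <<'E'
from snap import *
snap("d",{"scene":(310,200,80,130,5)})
E
```

```text
4.3333 [ 483.7 -312.1  127.5] [ 1.577e-01  9.875e-01  0.000e+00 -1.000e-04] [ 0.21  0.01 -0.06] 0.252
```

View pics/scene_d.png

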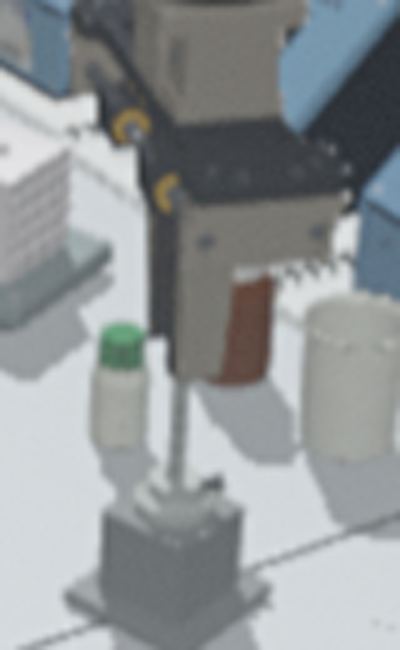

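jog_arm(motion="0 0 0 0 0 0 -1; 0 0 0 0 0 0 -1; 0 0 0 0 0 0 -1; 0 0 0 0 0 0 -1; 0 0 0 0 0 0 -1")

```text
clock: 4.75
ee_pos: [483.6, -312.1, 127.5]
tool_rot: [0.158, 0.987, 0.0, -0.0]
contact_force: [0.2, 0.6, -0.3]
opening: 0.182
```

```bash
python3 - <<'E'
from snap import *
snap("e",{"scene":(310,200,80,130,5)})
E
```

```text
4.8 [ 483.6 -312.1  127.5] [ 1.577e-01  9.875e-01  0.000e+00 -1.000e-04] [-0.51 -0.37 -1.71] 0.182
```

View pics/scene_e.png

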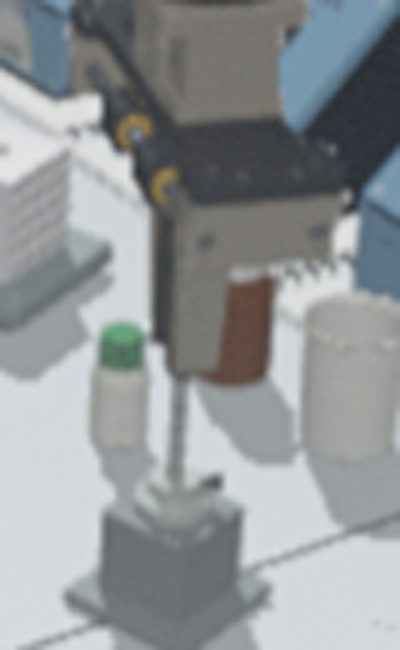

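jog_arm(motion="0 0 0 0 0 1 -1; 0 0 0 0 0 3 -1; 0 0 0 0 0 5.5 -1; 0 0 0 0 0 8 -1; 0 0 0 0 0 9 -1")

```text
clock: 5.22
ee_pos: [485.0, -312.9, 221.5]
tool_rot: [0.158, 0.987, -0.001, 0.002]
contact_force: [0.7, -0.7, -0.5]
opening: 0.185
```

jog_arm(motion="0 0 0 1 3 0 -1; 0 0 0 2 6.6 0 -1; 0 0 0 3.2 10.5 0 -1; 0 0 0 4.3 14.2 0 -1; 0 0 0 5.4 18 0 -1")

```text
clock: 5.63
ee_pos: [537.7, -130.5, 217.6]
tool_rot: [0.158, 0.987, 0.0, -0.0]
contact_force: [0.9, -0.5, -0.5]
opening: 0.186
```

jog_arm(motion="0 0 0 1.1 3.7 0 -1; 0 0 0 2.1 7 0 -1; 0 0 0 2.9 9.7 0 -1; 0 0 0 3.4 11.3 0 -1; 0 0 0 3.6 11.8 0 -1")

```text
clock: 6.05
ee_pos: [574.0, -11.5, 217.4]
tool_rot: [0.157, 0.988, 0.0, -0.0]
contact_force: [-0.2, -0.9, -2.0]
opening: 0.181
```

jog_arm(motion="0 0 0 0 0 0 -1; 0 0 0 0 0 0 -1; 0 0 0 0 0 0 -1; 0 0 0 0 0 0 -1; 0 0 0 0 0 0 -1")

```text
clock: 6.47
ee_pos: [573.5, -15.2, 217.6]
tool_rot: [0.158, 0.987, -0.0, -0.0]
contact_force: [-0.2, -1.2, -1.5]
opening: 0.184
```

```bash
python3 - <<'E'
from snap import *
snap("f",{"scene":(260,140,100,120,6),"top":(215,160,100,90,7)})
E
```

```text
6.5667 [573.6 -14.9 217.6] [ 0.1583  0.9874 -0.     -0.    ] [ 0.15  0.63 -0.92] 0.187
```

View pics/scene_f.png

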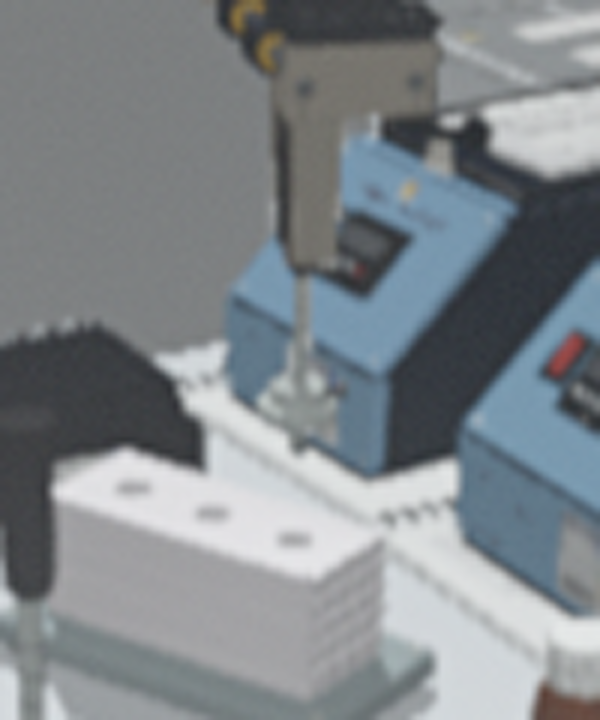

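View pics/top_f.png

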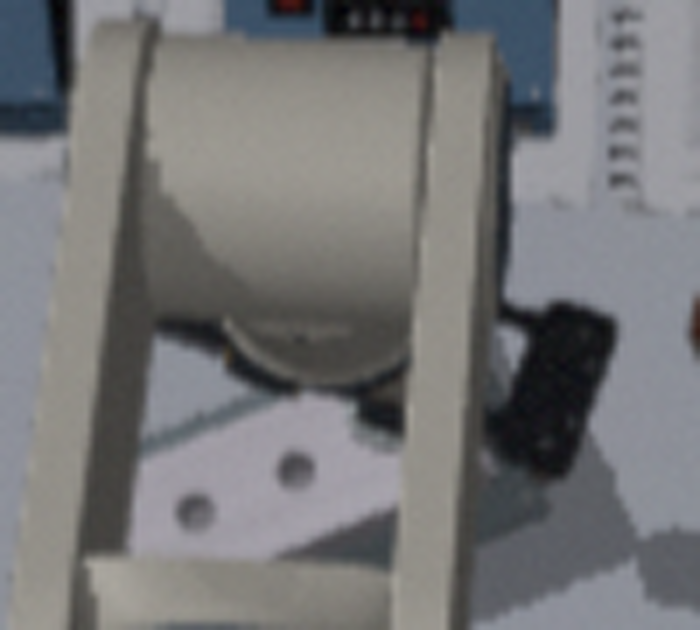

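```bash
python3 - <<'E'
from snap import *
for z in (115,120,125,130,135): print(z,(proj("scene",[573.6,-14.9,z])[0]-[260,140])*6+3, (proj("top",[573.6,-14.9,z])[0]-[215,160])*7+3)
print((proj("scene",[573.6,-14.9,80])[0]-[260,140])*6+3)
for g in ([573.6,-14.9],):
  for z in (193.6,137,153): print(z,(proj("scene",[*g,z])[0]-[260,140])*6+3)
E
python3 - <<'E'
import cv2
f=cv2.imread("pics/scene_f_full.png");cv2.imwrite("pics/f2.png",cv2.resize(f[175:240,295:335],None,fx=12,fy=9,interpolation=cv2.INTER_CUBIC))
E
```

```text
115 [300.30470667 470.78765387] [386.76127579 412.99712605]
120 [300.53751013 460.60863401] [385.9959555  411.14289347]
125 [300.77104113 450.39719698] [385.22625107 409.27805156]
130 [301.00530208 440.15323125] [384.45212469 407.4025089 ]
135 [301.2402954  429.87662517] [383.67353807 405.51617299]
[298.69525113 541.14244822]
193.6 [304.04983295 306.96359906]
137 [301.33449833 425.75681839]
153 [302.09237278 392.60885188]
```

View pics/f2.png

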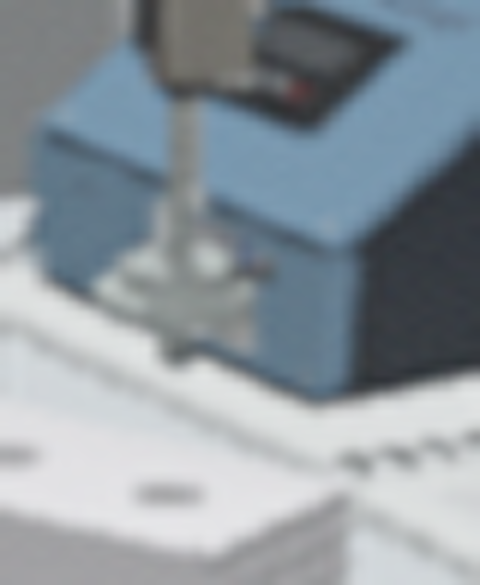

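jog_arm(motion="0 0 0 0 0 -1.5 -1; 0 0 0 0 0 -3 -1; 0 0 0 0 0 -3.8 -1; 0 0 0 0 0 -3.8 -1; 0 0 0 0 0 -3.8 -1")

```text
clock: 6.98
ee_pos: [573.5, -14.3, 179.5]
tool_rot: [0.158, 0.987, -0.0, -0.0]
contact_force: [-0.1, -0.4, -1.0]
opening: 0.185
```

```bash
python3 - <<'E'
from snap import *
snap("g",{"scene":(280,190,60,60,12),"top":(230,195,70,50,10)})
p=robot.read_state()["ee_pos"]
for z in (80,84,88,92): print(z,(proj("scene",[p[0],p[1],z])[0]-[280,190])*12+6)
for q in ([569.5,-12.2],[573.9,-12.2],[577.9,-12.2],[573.9,-16.2]): print((proj("scene",[*q,80])[0]-[280,190])*12+6)
E
```

```text
7.0833 [574.2 -14.2 180.3] [1.578e-01 9.875e-01 1.000e-04 5.000e-04] [-0.55  0.34 -1.75] 0.185
80 [358.02225806 480.49702113]
84 [358.38717288 464.5810063 ]
88 [358.75299711 448.62456672]
92 [359.1197332  432.62758963]
[335.73434592 481.59448134]
[352.28077948 477.4848842 ]
[367.28050211 473.75952463]
[361.52777106 484.18490902]
```

View pics/scene_g.png

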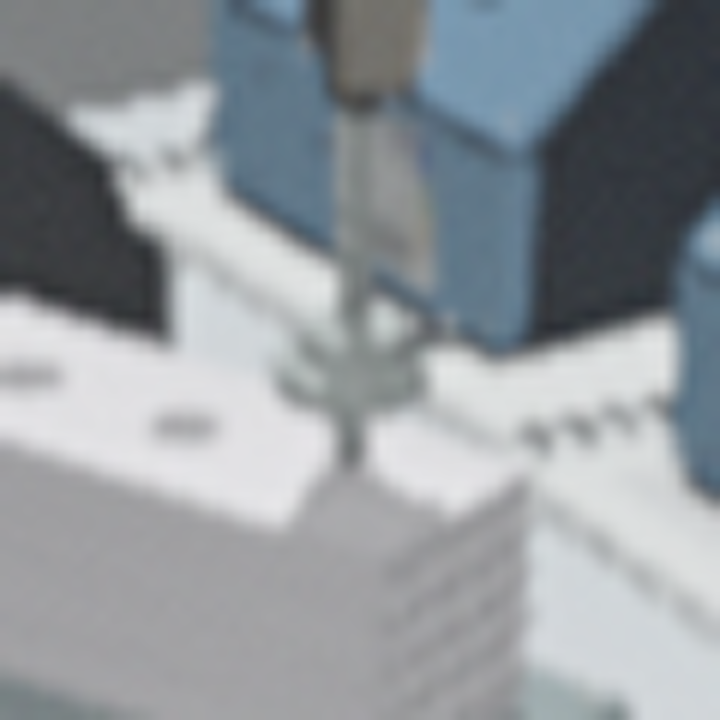

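View pics/top_g.png

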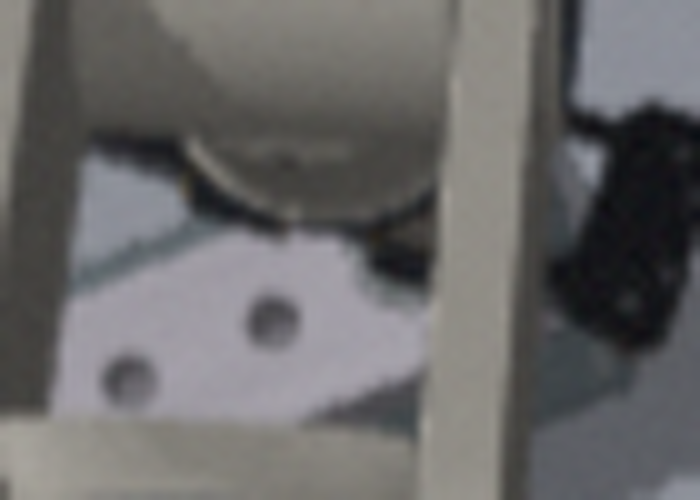

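```bash
python3 - <<'E'
from snap import *
f=cv2.imread("pics/top_g_full.png"); k=14;x0,y0,w,h=245,200,45,40
im=cv2.resize(f[y0:y0+h,x0:x0+w],None,fx=k,fy=k,interpolation=cv2.INTER_CUBIC)
a=np.linspace(0,2*np.pi,60)
def ring(c,r,z,col):
    P=np.c_[c[0]+r*np.cos(a),c[1]+r*np.sin(a),np.full(60,z)]
    q=((proj("top",P)-[x0,y0]+.5)*k-.5).astype(np.int32); cv2.polylines(im,[q],True,col,1)
ring((573.1,-16),18,103,(0,0,255)); ring((573.1,-16),18,111,(0,0,255)); ring((573.1,-16),8,80,(0,255,0))
ring((554.05,25.2),8,80,(0,255,0))
cv2.imwrite("pics/g3.png",im)
E
```

```text
(no output)
```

View pics/g3.png

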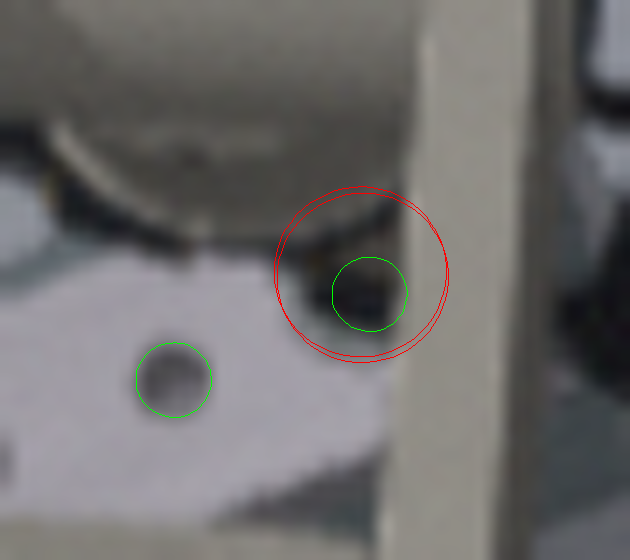

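```bash
cat > ov.py <<'E'
from snap import *
a=np.linspace(0,2*np.pi,72)
def ring(im,n,c,r,z,col,x0,y0,k):
    P=np.c_[c[0]+r*np.cos(a),c[1]+r*np.sin(a),np.full(72,z)]
    q=((proj(n,P)-[x0,y0]+.5)*k-.5).astype(np.int32); cv2.polylines(im,[q],True,col,1)
def crop(n,tag,x0,y0,w,h,k):
    f=cv2.imread(f"pics/{n}_{tag}_full.png")
    return cv2.resize(f[y0:y0+h,x0:x0+w],None,fx=k,fy=k,interpolation=cv2.INTER_CUBIC)
E
python3 - <<'E'
from ov import *
snap("h",{"scene":(280,190,60,60,12),"top":(230,195,70,50,10)})
p=robot.read_state()["ee_pos"]
o=[]
for tag in ("h",):
  im=crop("top",tag,245,200,45,40,14); im2=im.copy()
  ring(im2,"top",p,18,103,(0,0,255),245,200,14); ring(im2,"top",p,18,111,(0,0,255),245,200,14);ring(im2,"top",(554.05,25.2),8,80,(0,255,0),245,200,14)
  cv2.imwrite("pics/h2.png",im2[100:500])
  im=crop("scene",tag,285,190,45,50,12)
  ring(im,"scene",p,18,103,(0,0,255),285,190,12);ring(im,"scene",p,4,85,(0,0,255),285,190,12);ring(im,"scene",(573.9,-12.2),8,80,(0,255,0),285,190,12);ring(im,"scene",(554.7,29.8),8,80,(0,255,0),285,190,12)
  cv2.imwrite("pics/h3.png",im)
E
```

```text
7.1833 [574.2 -14.1 180.4] [1.577e-01 9.875e-01 1.000e-04 6.000e-04] [ 0.46  0.4  -1.11] 0.185
```

View pics/h2.png

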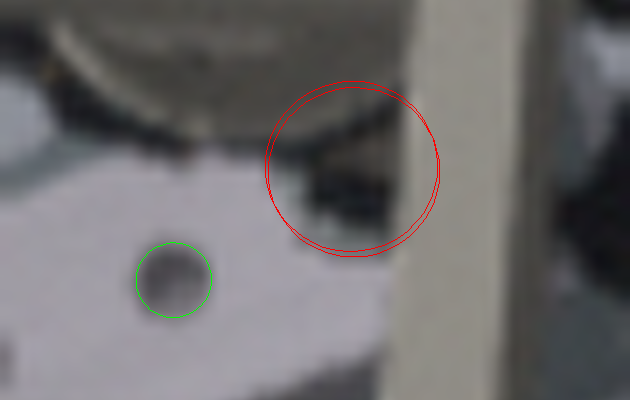

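View pics/h3.png

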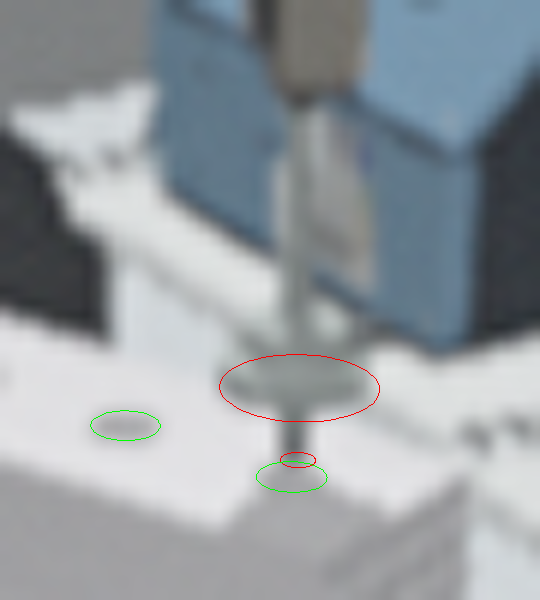

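jog_arm(motion="0 0 0 -0.07 0.03 -0.2 -1; 0 0 0 -0.07 0.03 -0.5 -1; 0 0 0 -0.07 0.03 -0.7 -1; 0 0 0 -0.07 0.03 -0.9 -1; 0 0 0 -0.07 0.03 -1 -1")

```text
clock: 7.6
ee_pos: [572.8, -13.8, 169.2]
tool_rot: [0.158, 0.987, -0.0, -0.0]
contact_force: [-1.0, 0.8, -0.9]
opening: 0.184
```

```bash
python3 - <<'E'
from ov import *
snap("i",{"scene":(280,190,60,60,12)})
E
```

```text
7.65 [572.8 -13.8 169.1] [ 1.577e-01  9.875e-01 -0.000e+00 -3.000e-04] [-0.16 -0.23 -1.08] 0.186
```

View pics/scene_i.png

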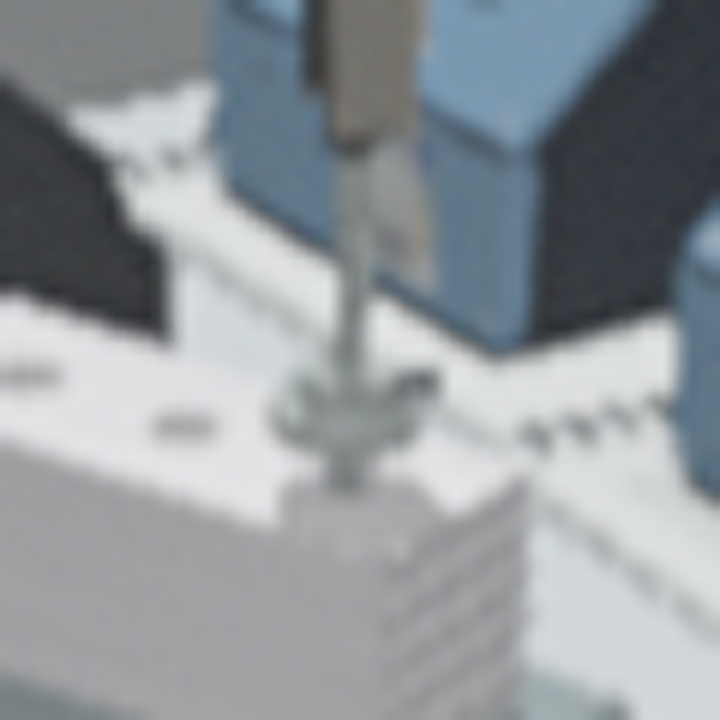

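jog_arm(motion="0 0 0 0 0 -0.2 -1; 0 0 0 0 0 -0.4 -1; 0 0 0 0 0 -0.6 -1; 0 0 0 0 0 -0.7 -1; 0 0 0 0 0 -0.8 -1")

```text
clock: 8.07
ee_pos: [572.9, -13.8, 161.4]
tool_rot: [0.158, 0.987, -0.0, -0.0]
contact_force: [-0.2, 0.0, -0.9]
opening: 0.186
```

```bash
python3 - <<'E'
from ov import *
snap("j",{"scene":(280,190,60,60,12)})
E
```

```text
8.1167 [572.9 -13.8 161.3] [ 1.577e-01  9.875e-01 -0.000e+00 -2.000e-04] [ 0.2   0.42 -1.01] 0.187
```

View pics/scene_j.png

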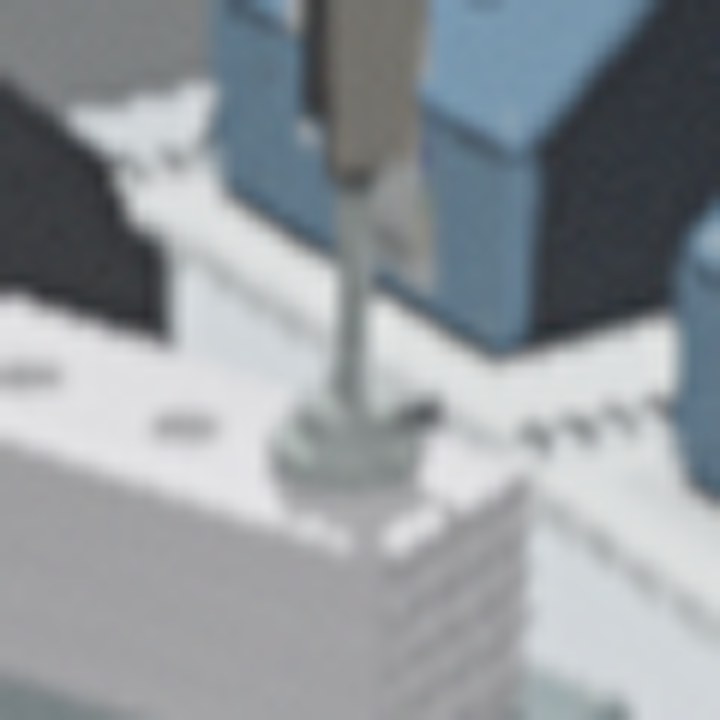

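jog_arm(motion="0 0 0 0 0 -0.2 -1; 0 0 0 0 0 -0.4 -1; 0 0 0 0 0 -0.6 -1; 0 0 0 0 0 -0.8 -1; 0 0 0 0 0 -0.8 -1")

```text
clock: 8.53
ee_pos: [573.0, -13.8, 153.4]
tool_rot: [0.158, 0.987, -0.0, 0.0]
contact_force: [-0.7, 0.2, 0.5]
opening: 0.182
```

jog_arm(motion="0 0 0 0 0 -0.1 -1; 0 0 0 0 0 -0.2 -1; 0 0 0 0 0 -0.25 -1; 0 0 0 0 0 -0.25 -1")

```text
clock: 8.87
ee_pos: [573.0, -13.8, 151.0]
tool_rot: [0.158, 0.987, -0.0, 0.0]
contact_force: [-0.2, 0.6, 2.2]
opening: 0.182
```

jog_arm(motion="0 0 0 0 0 -0.1 -1; 0 0 0 0 0 -0.2 -1; 0 0 0 0 0 -0.25 -1; 0 0 0 0 0 -0.25 -1")

```text
clock: 9.2
ee_pos: [573.0, -13.8, 148.4]
tool_rot: [0.158, 0.987, -0.0, -0.0]
contact_force: [0.3, -0.7, 1.9]
opening: 0.185
```

jog_arm(motion="0 0 0 0 0 -0.1 -1; 0 0 0 0 0 -0.2 -1; 0 0 0 0 0 -0.25 -1; 0 0 0 0 0 -0.25 -1")

```text
clock: 9.53
ee_pos: [573.3, -13.8, 146.5]
tool_rot: [0.158, 0.987, 0.0, 0.0]
contact_force: [-1.5, -0.9, 7.0]
opening: 0.182
```

jog_arm(motion="0 0 0 0 0 -0.05 -1; 0 0 0 0 0 -0.1 -1; 0 0 0 0 0 -0.1 -1")

```text
clock: 9.78
ee_pos: [573.6, -13.9, 145.8]
tool_rot: [0.158, 0.987, 0.0, 0.001]
contact_force: [-1.1, -0.7, 9.9]
opening: 0.182
```

jog_arm(motion="0 0 0 0 0 1 -1; 0 0 0 0 0 3 -1; 0 0 0 0 0 4.3 -1; 0 0 0 -0.6 1.3 4.3 -1; 0 0 0 -1.9 4.2 4.3 -1")

```text
clock: 10.2
ee_pos: [555.1, 27.2, 188.7]
tool_rot: [0.159, 0.987, -0.0, 0.001]
contact_force: [-0.3, 1.1, -1.3]
opening: 0.185
```

jog_arm(motion="0 0 0 0 0 -0.3 -1; 0 0 0 0 0 -0.3 -1; 0 0 0 0 0 -0.3 -1; 0 0 0 0 0 -0.3 -1")

```text
clock: 10.53
ee_pos: [554.0, 28.0, 184.8]
tool_rot: [0.158, 0.987, -0.0, -0.0]
contact_force: [0.5, -0.1, -0.7]
opening: 0.186
```

```bash
python3 - <<'E'
from ov import *
snap("k",{"scene":(270,180,60,60,12),"top":(230,195,70,50,10)})
p=robot.read_state()["ee_pos"]
im=crop("scene","k",270,180,60,65,10)
for w in ((536.5,71.2),(554.7,29.8),(573.9,-12.2)): ring(im,"scene",w,8,80,(0,255,0),270,180,10)
ring(im,"scene",p,4,p[2]-94,(0,0,255),270,180,10)
cv2.imwrite("pics/k2.png",im)
im=crop("top","k",235,200,50,45,12)
for w in ((535.8,67.45),(554.05,25.2),(573.1,-16)): ring(im,"top",w,8,80,(0,255,0),235,200,12)
ring(im,"top",p+[-.8,-4,0],18,p[2]-94+27,(0,0,255),235,200,12)
cv2.imwrite("pics/k3.png",im)
E
```

```text
10.6333 [554.2  27.8 184.9] [ 1.580e-01  9.874e-01 -1.000e-04 -1.000e-04] [-0.25  0.42 -1.18] 0.185
```

View pics/k2.png

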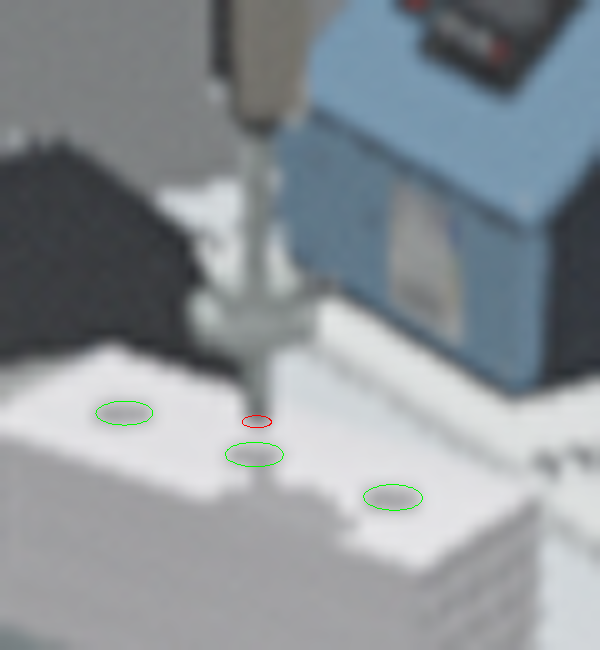

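View pics/k3.png

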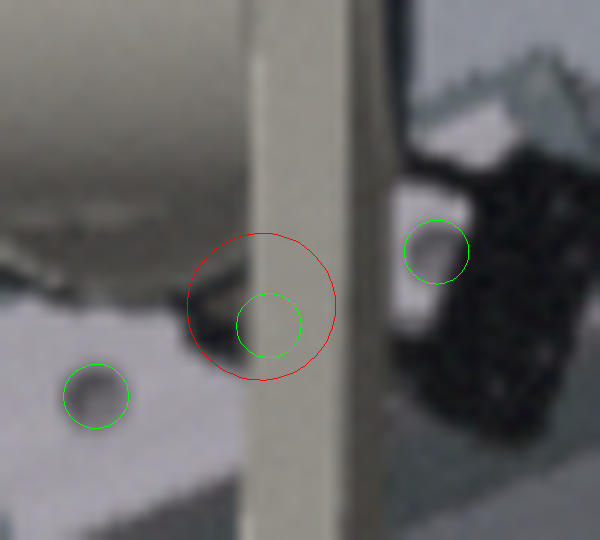

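jog_arm(motion="0 0 0 0 0.08 -0.4 -1; 0 0 0 0 0.08 -0.8 -1; 0 0 0 0 0.08 -1.1 -1; 0 0 0 0 0.08 -1.3 -1; 0 0 0 0 0.08 -1.4 -1")

```text
clock: 11.05
ee_pos: [553.7, 28.9, 170.5]
tool_rot: [0.158, 0.987, -0.0, -0.0]
contact_force: [-0.1, 0.2, -1.4]
opening: 0.184
```

jog_arm(motion="0 0 0 0 0 -0.3 -1; 0 0 0 0 0 -0.6 -1; 0 0 0 0 0 -0.9 -1; 0 0 0 0 0 -1.1 -1; 0 0 0 0 0 -1.2 -1")

```text
clock: 11.47
ee_pos: [553.8, 29.0, 158.7]
tool_rot: [0.158, 0.987, -0.0, -0.0]
contact_force: [-0.1, 0.4, -1.8]
opening: 0.185
```

jog_arm(motion="0 0 0 0 0 -0.2 -1; 0 0 0 0 0 -0.4 -1; 0 0 0 0 0 -0.6 -1; 0 0 0 0 0 -0.7 -1; 0 0 0 0 0 -0.7 -1")

```text
clock: 11.88
ee_pos: [553.8, 29.0, 151.8]
tool_rot: [0.158, 0.987, -0.0, -0.0]
contact_force: [0.1, -0.6, -1.2]
opening: 0.182
```

jog_arm(motion="0 0 0 0 0 -0.1 -1; 0 0 0 0 0 -0.2 -1; 0 0 0 0 0 -0.25 -1; 0 0 0 0 0 -0.25 -1")

```text
clock: 12.22
ee_pos: [553.9, 29.0, 149.5]
tool_rot: [0.158, 0.987, -0.0, -0.0]
contact_force: [-0.3, -0.3, -1.0]
opening: 0.186
```

jog_arm(motion="0 0 0 0 0 -0.1 -1; 0 0 0 0 0 -0.2 -1; 0 0 0 0 0 -0.25 -1; 0 0 0 0 0 -0.25 -1")

```text
clock: 12.55
ee_pos: [554.2, 28.9, 147.3]
tool_rot: [0.158, 0.987, -0.0, 0.0]
contact_force: [-0.1, -0.7, 1.0]
opening: 0.18
```

jog_arm(motion="0 0 0 0 0 -0.1 -1; 0 0 0 0 0 -0.2 -1; 0 0 0 0 0 -0.25 -1; 0 0 0 0 0 -0.25 -1")

```text
clock: 12.88
ee_pos: [554.1, 29.0, 144.6]
tool_rot: [0.158, 0.987, 0.0, 0.0]
contact_force: [0.6, -0.6, 1.7]
opening: 0.185
```

jog_arm(motion="0 0 0 0 0 -0.1 -1; 0 0 0 0 0 -0.2 -1; 0 0 0 0 0 -0.2 -1")

```text
clock: 13.13
ee_pos: [554.0, 29.0, 142.4]
tool_rot: [0.158, 0.987, 0.0, -0.0]
contact_force: [-0.3, -0.1, 1.2]
opening: 0.183
```

jog_arm(motion="0 0 0 0 0 -0.1 -1; 0 0 0 0 0 -0.2 -1; 0 0 0 0 0 -0.25 -1; 0 0 0 0 0 -0.25 -1")

```text
clock: 13.47
ee_pos: [553.9, 29.0, 139.9]
tool_rot: [0.158, 0.987, -0.0, -0.0]
contact_force: [-0.3, 0.1, 1.3]
opening: 0.187
```

jog_arm(motion="0 0 0 0 0 -0.1 -1; 0 0 0 0 0 -0.2 -1; 0 0 0 0 0 -0.25 -1; 0 0 0 0 0 -0.25 -1")

```text
clock: 13.8
ee_pos: [554.0, 29.0, 137.4]
tool_rot: [0.158, 0.987, -0.0, -0.0]
contact_force: [0.1, -0.2, 0.6]
opening: 0.181
```

jog_arm(motion="0 0 0 0 0 -0.1 -1; 0 0 0 0 0 -0.2 -1; 0 0 0 0 0 -0.25 -1; 0 0 0 0 0 -0.25 -1")

```text
clock: 14.13
ee_pos: [553.9, 29.0, 134.9]
tool_rot: [0.158, 0.987, -0.0, -0.0]
contact_force: [0.3, -0.8, 0.9]
opening: 0.182
```

```bash
python3 - <<'E'
from ov import *
snap("l",{"scene":(270,180,60,60,12),"top":(230,195,70,50,10)})
p=robot.read_state()["ee_pos"]
for n,W,x0,y0,w,h,k in (("scene",((536.5,71.2),(554.7,29.8),(573.9,-12.2)),270,185,60,55,12),("top",((535.8,67.45),(554.05,25.2),(573.1,-16)),235,200,50,45,14)):
    im=crop(n,"l",x0,y0,w,h,k); cv2.imwrite(f"pics/l_{n}_raw.png",im)
    m=(np.array(W[0])+W[2])/2; print(n,m)
    for q in (W[0],W[2]): ring(im,n,q,8,80,(0,255,0),x0,y0,k)
    for r,z in ((18,80),(18,88),(12,96)): ring(im,n,m,r,z,(0,0,255),x0,y0,k)
    cv2.imwrite(f"pics/l_{n}.png",im)
E
```

```text
14.2333 [553.9  29.  134.9] [ 1.578e-01  9.875e-01 -0.000e+00 -1.000e-04] [-0.32  0.41  1.25] 0.184
scene [555.2  29.5]
top [554.45   25.725]
```

View pics/l_scene.png

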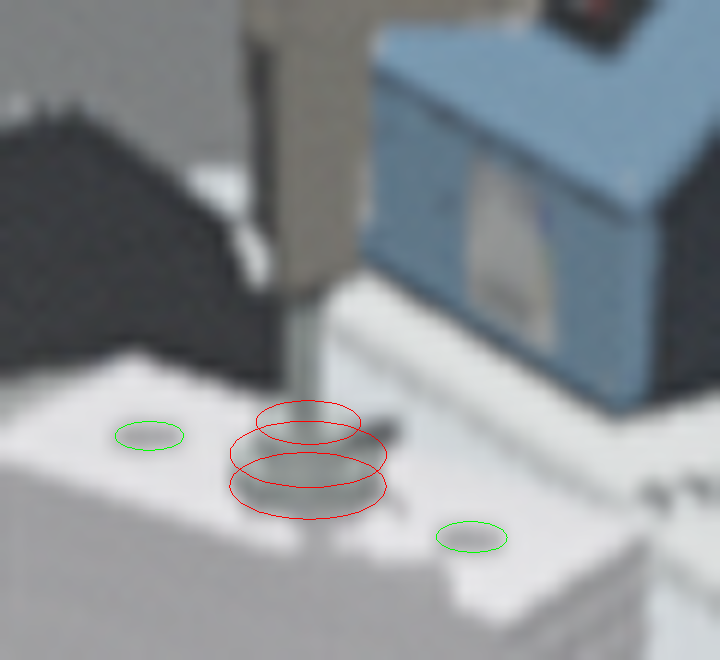

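View pics/l_top.png

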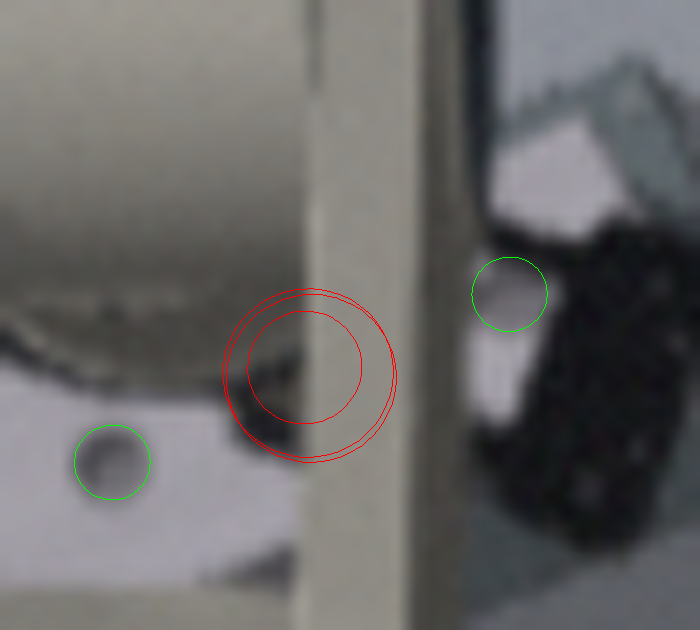

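View pics/l_scene_raw.png

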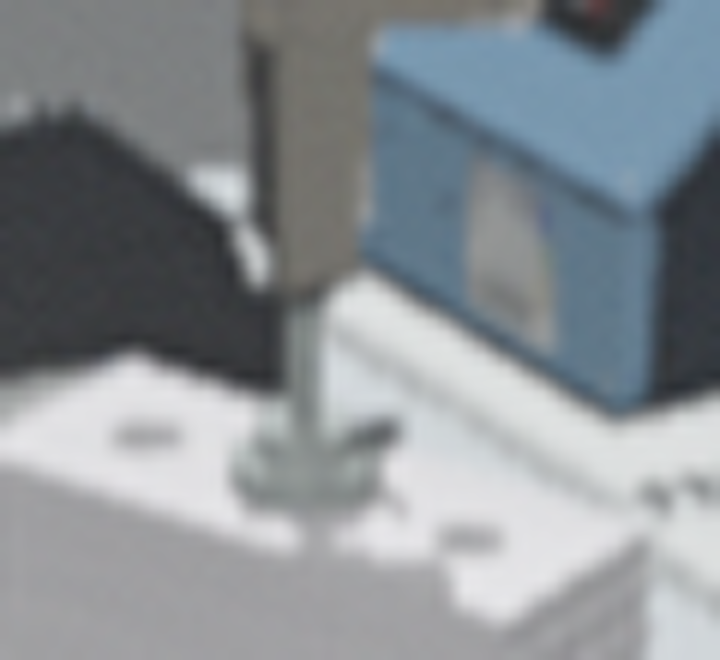

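jog_arm(motion="0 0 0 0 -0.05 -0.1 -1; 0 0 0 0 -0.05 -0.25 -1; 0 0 0 0 -0.05 -0.4 -1; 0 0 0 0 -0.05 -0.5 -1; 0 0 0 0 -0.05 -0.5 -1")

```text
clock: 14.65
ee_pos: [553.9, 28.6, 129.8]
tool_rot: [0.158, 0.987, 0.0, -0.0]
contact_force: [0.6, 0.2, 1.6]
opening: 0.189
```

jog_arm(motion="0 0 0 0 0 -0.1 -1; 0 0 0 0 0 -0.2 -1; 0 0 0 0 0 -0.25 -1; 0 0 0 0 0 -0.25 -1")

```text
clock: 14.98
ee_pos: [554.2, 28.5, 127.8]
tool_rot: [0.158, 0.987, 0.0, 0.0]
contact_force: [0.5, 0.2, 5.1]
opening: 0.184
```

jog_arm(motion="0 0 0 0 0 -0.1 -1; 0 0 0 0 0 -0.2 -1; 0 0 0 0 0 -0.2 -1; 0 0 0 0 0 -0.2 -1")

```text
clock: 15.32
ee_pos: [554.8, 28.5, 126.5]
tool_rot: [0.158, 0.987, 0.0, 0.001]
contact_force: [-0.8, -1.7, 9.1]
opening: 0.185
```

jog_arm(motion="0 0 0 0 0 0.05 -1; 0 0 0 0 0 0.1 -1; 0 0 0 0 0 0.13 -1; 0 0 0 0 0 0.13 -1; 0 0 0 0 0 0.13 -1")

```text
clock: 15.73
ee_pos: [554.5, 28.5, 127.4]
tool_rot: [0.158, 0.987, 0.0, 0.001]
contact_force: [0.5, -0.5, 6.3]
opening: 0.186
```

```bash
python3 - <<'E'
from snap import *
s=robot.read_state();print(s["ee_pos"],s["contact_force"])
E
```

```text
[554.47651598  28.54657356 127.39215436] [ 0.45939131 -0.47433827  6.26574972]
```

jog_arm(motion="0 0 0 0 0 0.05 -1; 0 0 0 0 0 0.1 -1; 0 0 0 0 0 0.1 -1")

```text
clock: 15.98
ee_pos: [554.2, 28.6, 128.1]
tool_rot: [0.158, 0.987, 0.0, 0.0]
contact_force: [0.4, -0.1, 4.3]
opening: 0.182
```

jog_arm(motion="0 0 0 0 0 0 -0.5; 0 0 0 0 0 0 0; 0 0 0 0 0 0 0.2; 0 0 0 0 0 0 0.4; 0 0 0 0 0 0 0.4")

```text
clock: 16.4
ee_pos: [553.7, 28.5, 127.6]
tool_rot: [0.158, 0.987, -0.0, -0.0]
contact_force: [-0.7, 0.3, 1.0]
opening: 0.518
```

jog_arm(motion="0 0 0 0 0 0 0.4; 0 0 0 0 0 0 0.4; 0 0 0 0 0 0 0.4; 0 0 0 0 0 0 0.4; 0 0 0 0 0 0 0.4")

```text
clock: 16.82
ee_pos: [554.0, 28.5, 127.9]
tool_rot: [0.158, 0.987, -0.0, -0.0]
contact_force: [-0.6, 1.1, 0.2]
opening: 0.699
```

jog_arm(motion="0 0 0 0 0 1 0.4; 0 0 0 0 0 4 0.4; 0 0 0 0 0 8 0.4; 0 0 0 0 0 11 0.4; 0 0 0 0 0 12 0.4")

```text
clock: 17.23
ee_pos: [556.2, 28.6, 253.6]
tool_rot: [0.158, 0.987, 0.001, 0.003]
contact_force: [0.6, 0.6, 0.6]
opening: 0.7
```

jog_arm(motion="0 0 0 -1 -4 0 0.4; 0 0 0 -2 -8 0 0.4; 0 0 0 -3 -12 0 0.4; 0 0 0 -4 -16 0 0.4; 0 0 0 -5 -19 0 0.4")

```text
clock: 17.65
ee_pos: [503.0, -163.9, 248.0]
tool_rot: [0.158, 0.987, -0.0, 0.0]
contact_force: [1.2, 0.2, 0.5]
opening: 0.698
```

jog_arm(motion="0 0 0 -1 -4 0 0.4; 0 0 0 -2 -7 0 0.4; 0 0 0 -2 -9 0 0.4; 0 0 0 -2 -9 0 0.4")

```text
clock: 17.98
ee_pos: [483.2, -254.9, 247.9]
tool_rot: [0.159, 0.987, -0.001, 0.0]
contact_force: [-0.1, 0.1, 0.4]
opening: 0.697
```

```bash
python3 - <<'E'
from ov import *
snap("m",{"scene":(270,180,60,60,12),"top":(230,195,70,50,10)})
for n,W,x0,y0,w,h,k in (("scene",((536.5,71.2),(554.7,29.8),(573.9,-12.2)),270,170,60,65,10),("top",((535.8,67.45),(554.05,25.2),(573.1,-16)),235,200,50,45,14)):
    im=crop(n,"m",x0,y0,w,h,k); cv2.imwrite(f"pics/m_{n}_raw.png",im)
    m=(np.array(W[0])+W[2])/2
    for q in (W[0],W[2]): ring(im,n,q,8,80,(0,255,0),x0,y0,k)
    for r,z in ((18,80),(18,88),(12,96),(9.5,177),(8,124)): ring(im,n,m,r,z,(0,0,255),x0,y0,k)
    cv2.imwrite(f"pics/m_{n}.png",im)
E
```

```text
18.0833 [ 483.6 -251.7  247.7] [ 1.587e-01  9.873e-01  3.000e-04 -2.000e-04] [0.42 0.34 1.15] 0.697
```

View pics/m_scene.png

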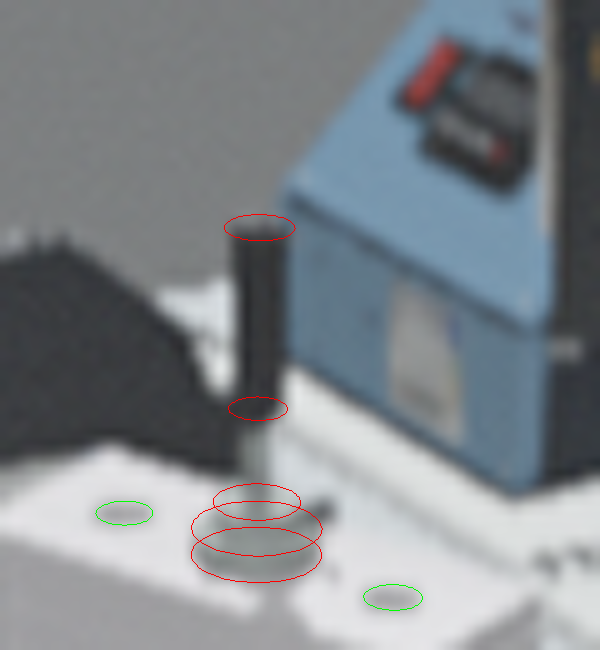

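View pics/m_top.png

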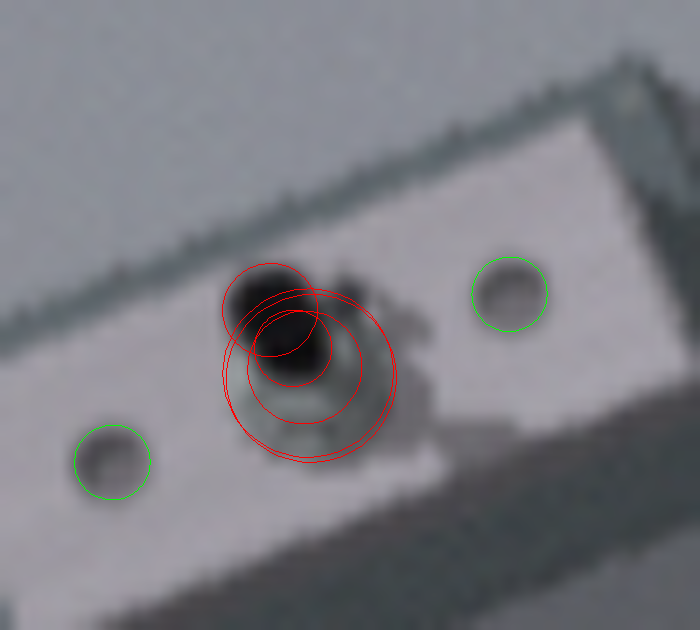

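View pics/m_top_raw.png

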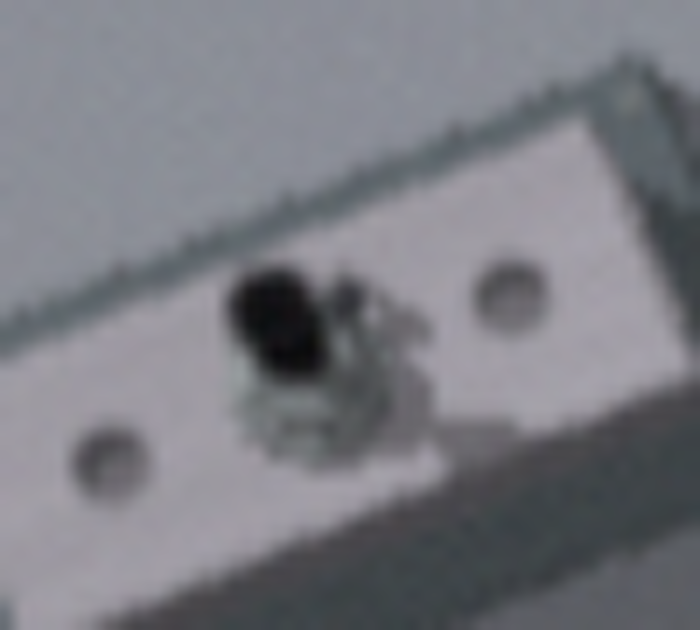

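View pics/m_scene_raw.png

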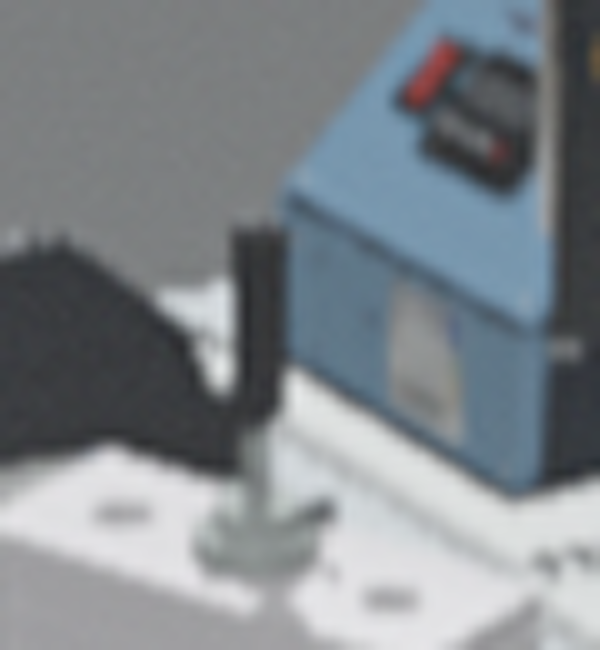

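```bash
python3 - <<'E'
from ov import *
f=cv2.imread("pics/top_m_full.png"); x0,y0,w,h,k=235,200,50,45,14
hsv=crop("top","m",x0,y0,w,h,k).astype(float)
g=hsv[:,:,2]-hsv[:,:,1]; # red-green: block pinkish, gauge greenish
d=np.clip((g-g.min())/(g.max()-g.min())*255,0,255).astype(np.uint8)
gr=cv2.cvtColor(hsv.astype(np.uint8),cv2.COLOR_BGR2GRAY)
cv2.imwrite("pics/m_rg.png",d)
# wells centroid
for c in ((111,463),(511,296)):
    p=gr[c[1]-60:c[1]+60,c[0]-60:c[0]+60].astype(float); wgt=np.clip(np.median(p)-15-p,0,None); yy,xx=np.mgrid[-60:60,-60:60]
    print("well",c[0]+(wgt*xx).sum()/wgt.sum(),c[1]+(wgt*yy).sum()/wgt.sum())
E
```

```text
well 106.75041885440692 459.9468983743542
well 509.20919779419415 292.18340790066935
```

View pics/m_rg.png

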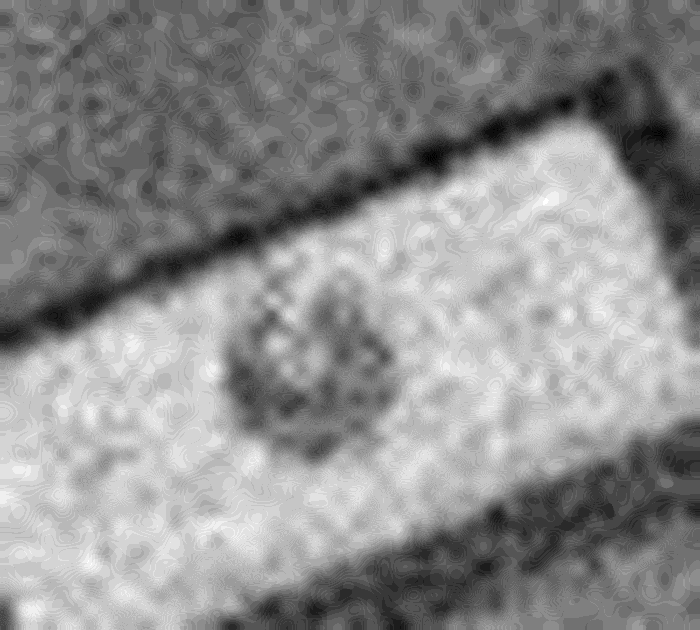

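```bash
python3 - <<'E'
from cell import robot
print(robot.close_job(), robot.read_state()["clock"])
E
```

```text
the job is handed in; nothing more can be done
the job is handed in; nothing more can be done
```

The gauge is standing upright in the middle well (well_2), which is the full-depth one. I handed the job in at about 18 s of the 61 s allowed; no verdict is reported.

- **Probing:** I took the gauge by its handle out of the stand and lowered it into the end well nearest the stand. That bottomed at about 27 mm, so it is plugged. The middle well bottomed at about 46 mm, which is the bottom of the 46–60 mm range for the clear well. Plugged wells are at most 36 mm, so I did not probe the third.
- **Seating:** I pressed the rod to the floor of the middle well with about 10 N, the highest force read there. I then eased off until the read force was about 4 N, still pushing down, opened the fingers and moved the arm clear.
- **Last checks:** In the top picture the collar disc is centred between the two outer wells to within about 1 mm. The scene picture agrees, with the collar flat on the block, the rod upright and the cap at the height expected for the foot on the floor.
- **Disagreements:** The two cameras differ by about 4 mm on absolute well positions, so I centred the gauge against the neighbouring wells in the pictures. A first reading by eye of the final top picture suggested about 1.4 mm off centre, but colour separation of the collar did not confirm it. I did not check the centring by touching the well's sides.

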